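Hold the cracker keeper open, then ease it shut

ROBOT

A 7-joint arm with a two-finger parallel gripper is mounted at the origin on the work surface. World frame = base frame: x ahead of the robot, y to its left, z up, the work surface at z = 0. Lengths are in m, angles in rad, forces in N, time in s.
With the tool pointing down it reaches from about 0.35 to 0.9 m from the base axis. Payload 19.9 kg.
Tool frame: the origin (TCP) lies midway between the tips of the shut fingers; the grasp point (between the pads) lies 19 mm behind it; z points along the fingers, y is the line along which they close (so a half turn about z gives the same grasp; the last joint's range is limited). The gripper opens to 94 mm and grips with 3 to 60 N. Pads are 16 mm wide; open, the fingers measure 119 mm over their backs; the gripper's body (75 mm by 177 mm) begins 78 mm behind the grasp point.
Start: joints at [1.099, 0.417, -0.01, 1.614, 0.005, 1.111, -0.053], TCP at [0.261, -0.568, 0.172] pointing down, gripper open.
Joint ranges: [-2.81, 2.81], [-0.39, 2.02], [-1.27, 1.25], [0.06, 2.57], [-1.19, 4.33], [0.19, 2], [-2.82, 2.82]. Speed limits (rad/s): [1.89, 1.89, 2.39, 2.39, 3.01, 3.01, 3.01].

INTERFACE

Orientations are given as [roll, pitch, yaw] about the fixed x, y, z axes, in that order (R = Rz(yaw) Ry(pitch) Rx(roll)).
In Python, from cell import arm, vision, finish_job gives the robot as it stands.
- The arm moves only by the shell command python3 -m handwheel 'ROWS' [FORCE]. ROWS is JSON, a list of rows, each an object of numbers: "wx", "wy", "wz": the turn, a rotation vector about the world's x, y, z in rad; "tx", "ty", "tz": the shift along the world's x, y, z in cm; "gripper": the opening, from 0 (shut) to 1 (fully open). In form: [{"wx": .., "wy": .., "wz": .., "tx": .., "ty": .., "tz": .., "gripper": ..}, ...]. A call has 1 to 20 rows; each row shifts and turns the commanded pose from where the row before left it; what a row does not reach is not made up. A row lasts 1/8 s, in which the tool goes at most 62.5 mm and 10.7 degrees, less where a joint would pass 70% of its speed; a pose out of reach is approached as far as the arm can. A call with a gripper value outside its range is refused whole. The fingers move at their own pace and stop on an object; FORCE is the grip in N (left out, the last holds). Time passes only in rows, so rows that do not move let the fingers close. It gives the time, the measured TCP pose, the force, the opening and the grip force at its end, in the units of the state.
- arm.read_state(): the state, without advancing time (a new reading comes with each control period).
- vision.camera(name): name is "side" or "top" or "wrist"; returns a dict with "img" (480x640x3 uint8, red, green, blue), "K" (3x3 intrinsics, pixels), "R" (3x3) and "t" (3): a world point X has camera coordinates R X + t. Camera axes: x right, y down, z forward; pixel columns grow to the right and rows downward; lengths in m; the calibration is good to about 2 mm. A picture is of the moment at which its call begins. There is no depth.
- finish_job(): hands the job in; it is judged then, once.
The state is a dict: "clock": time; "joint_pos": joint angles; "dq": joint speeds; "tau": joint torques, N m; "tcp_pos": TCP position; "eef_rot": TCP orientation; "wrist_force": force on the tool from outside, world axes, zero at the start; "moment": the same for the moment, N m; "opening": finger opening in m; "gripper_force": force on a finger pad.
Only numpy, scipy, OpenCV 4.12 (cv2) and the standard library are available. Lean on these libraries where they do the work, as an engineer would, in place of code of your own. Each camera call takes 0.05 s, during which the arm holds its last target. There are 200 camera calls.

TASK

A guest wants a cracker: with closed fingertips press down the lever of the square keeper until its lid is fully open, and keep it pressed for at least three seconds. Then let the lever rise slowly so that the lid eases shut without slamming, and take the hand away. Work the lid by its lever only, leave the round keeper shut, and do not pick up or shift anything else.

Things in the scene. Friction and masses are not known exactly. Their poses are not given: they have to be found in the camera images.
- square_keeper: The keeper to open: white square box 170 x 170 mm, 110 mm tall, fixed to the counter, holding crackers, with a flat square dark wooden lid. It may stand left or right of the round one. Origin: centre of its underside, on the counter; z up; its -x axis points out of its front, roughly towards the robot, where a steel lever sticks out.
- square_press (a point): Where to press: centre of the top face of the square keeper's steel lever paddle (64 mm wide, 46 mm deep, 8 mm thick), 87 mm out from the keeper's front face. It moves with the lever: about 94 mm above the counter at rest, about 54 mm fully pressed (39 mm travel, nearly straight down).
- square_lever (a joint): Angle of the square keeper's lever: 0 at rest (paddle up), 0.36 rad fully pressed, at a hard stop. Pressing takes about 2 to 9 N, most at the start. Let go, it flies back up by the lid's weight. Pivot: inside the keeper, 65 mm from its origin towards the front, 70 mm up.
- square_lid (a joint): Angle of the square keeper's lid about its rear edge: 0 shut, about 1.15 rad fully open. Linked to the lever, it turns 3.2 times as far. Only its weight shuts it: let go, it slams. Turning shut faster than 1.5 rad/s (paddle rising faster than about 50 mm/s) is slamming; a rise of the paddle over 2 s or longer is gentle.
- square_lid_edge (a point): Middle of the top front edge of the square keeper's dark wooden lid (176 x 176 x 12 mm); shut: 122 mm above the counter, directly above the keeper's front. It swings up and away from the lever as the lid opens about its rear edge. The lid is not to be touched.
- round_keeper: The other keeper, to be left shut: a white round drum 170 mm across, 110 mm tall, fixed, the same dark wooden lid (round) and same steel lever. Origin: centre of its underside; front is -x.
- round_lid (a joint): Angle of the round keeper's lid, 0 shut; to stay shut.
- chip_bowl: Bystander: grey bowl of chips, 156 mm across, 70 mm tall. Origin: centre of its underside.
- cracker_bowl: Bystander: blue bowl of crackers, 156 mm across, 70 mm tall. Origin: centre of its underside.
- tumbler: Bystander: glass tumbler, 68 mm across, 85 mm tall. Origin: centre of its underside.
- dip_jar: Bystander: small jar with a steel cap, 56 mm across, 60 mm tall, between the two keepers' levers. Origin: centre of its underside.
- salt_shaker: Bystander: white salt shaker, 40 mm across, 66 mm tall, between the keepers. Origin: centre of its underside.
- spoon: Bystander: spoon lying on the counter near the robot.
- mug: Bystander: white mug, 80 mm across, 90 mm tall. Origin: centre of its underside.

How it is judged:
By the outcome, as a careful person would: the job done as asked, in the order asked, and still so for the second after the job is handed in, with the robot touching nothing.
It also fails if it takes over 51 s, if anything falls off the work surface, if the arm or the gripper's body presses on something with over 40 N, if the wrist force passes 120 N, or if a joint passes its speed limit or range.

## Working session

There is one attempt and no reset: what is moved stays moved. The work goes in short steps, Python scripts to look and compute and a shell command to move; the robot and the scene stay as the last step left them, time stands still between calls to the robot, and variables do not carry over. Pictures are saved under pics/ and viewed, at most 10 in all, crops included, and the job is handed in when it is done.

```bash
mkdir -p pics; python3 - <<'E'
from cell import arm, vision
import cv2
s=arm.read_state();print(s['clock'],s['tcp_pos'],s['eef_rot'],s['opening'])
for n in('top','side'):
    c=vision.camera(n);cv2.imwrite(f'pics/{n}0.png',c['img'][:,:,::-1]);print(n,c['K'].tolist(),c['R'].round(3).tolist(),c['t'])
E
```

```text
0.0 [ 0.26083335 -0.56755539  0.17184304] [-3.14043416e+00  7.39345446e-05  4.30816819e-01] 0.0936579473211341
top [[549.7816273861675, 0.0, 317.4095687253996], [0.0, 549.7816273861675, 244.6061904208546], [0.0, 0.0, 1.0]] [[0.022, -1.0, -0.01], [-0.994, -0.021, -0.106], [0.105, 0.012, -0.994]] [0.00599575 0.60278322 1.54946382]
side [[437.24662049380595, 0.0, 326.084522393915], [0.0, 437.24662049380595, 227.71096089249232], [0.0, 0.0, 1.0]] [[-0.833, -0.553, -0.023], [-0.32, 0.515, -0.795], [0.451, -0.655, -0.606]] [0.48995585 0.2583315  0.76302656]
```

View pics/top0.png

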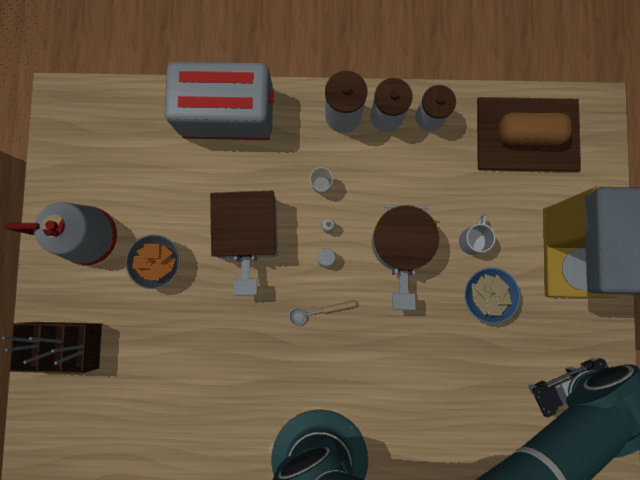

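View pics/side0.png

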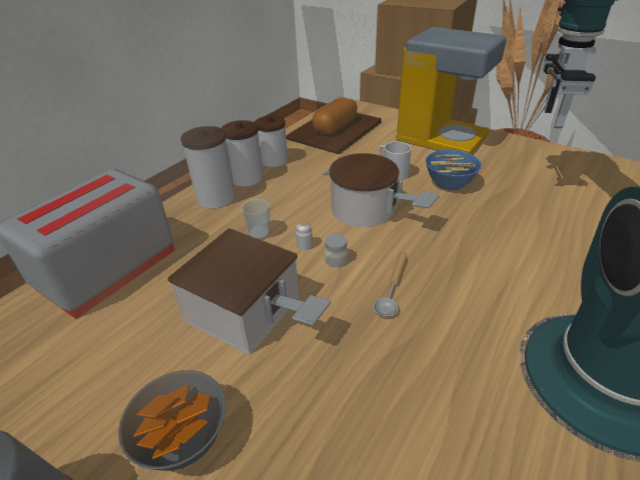

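The square keeper is on the left. Its paddle is at about (245,287) in the top view and (313,310) in the side view, and its lid spans (210–276, 191–256) in the top view. I'll get precise centres from colour masks.

```bash
cat > h.py <<'E'
import numpy as np
def ray(c,u,v):
    d=c['R'].T@np.linalg.solve(c['K'],[u,v,1.]); return -c['R'].T@c['t'],d
def plane(c,u,v,z):
    o,d=ray(c,u,v); return o+d*(z-o[2])/d[2]
def tri(a,b):
    A=[];y=[]
    for o,d in(a,b):
        d=d/np.linalg.norm(d);P=np.eye(3)-np.outer(d,d);A.append(P);y.append(P@o)
    return np.linalg.lstsq(np.vstack(A),np.hstack(y),rcond=None)[0]
E
python3 - <<'E'
from cell import vision
import cv2,numpy as np
from h import *
t=vision.camera('top');s=vision.camera('side')
def blob(img,x0,x1,y0,y1,f):
    m=np.zeros(img.shape[:2],np.uint8);m[y0:y1,x0:x1]=f(img[y0:y1,x0:x1].astype(int))
    n,l,st,ce=cv2.connectedComponentsWithStats(m);i=1+st[1:,4].argmax()
    c=max(cv2.findContours((l==i).astype(np.uint8),0,2)[0],key=len)
    r=cv2.minAreaRect(c);return ce[i],st[i],cv2.boxPoints(r).round(1).tolist()
grey=lambda p:((p.max(2)-p.min(2)<30)&(p.mean(2)>110)).astype(np.uint8)
dark=lambda p:((p.sum(2)<260)&(p[...,0]>p[...,2]+8)).astype(np.uint8)
a=blob(t['img'],228,262,277,300,grey);print('top paddle',a)
b=blob(s['img'],290,335,290,330,grey);print('side paddle',b)
l=blob(t['img'],200,280,180,262,dark);print('lid',l)
print([plane(t,*p,.094).round(4).tolist() for p in a[2]],plane(t,*np.mean(a[2],0),.094))
P=[plane(t,*p,.122).round(4) for p in l[2]];print(P,np.mean(P,0))
print(plane(s,*b[0],.094),tri(ray(t,*np.mean(a[2],0)),ray(s,*b[0])))
E
```

```text
top paddle (array([244.52046784, 285.95906433]), array([234, 277,  22,  18, 342], dtype=int32), [[234.0, 277.0], [255.0, 277.0], [255.0, 294.0], [234.0, 294.0]])
side paddle (array([308.25134409, 308.45967742]), array([290, 295,  41,  30, 744], dtype=int32), [[284.6000061035156, 316.79998779296875], [292.5, 289.20001220703125], [330.29998779296875, 299.8999938964844], [322.3999938964844, 327.5]])
lid (array([242.16023166, 222.93243243]), array([ 210,  190,   66,   68, 4144], dtype=int32), [[208.5, 192.0], [274.70001220703125, 189.5], [277.1000061035156, 254.8000030517578], [210.89999389648438, 257.29998779296875]])
[[0.5016, 0.2454, 0.094], [0.5029, 0.1877, 0.094], [0.4563, 0.1861, 0.094], [0.4551, 0.2437, 0.094]] [0.4789398  0.21571009 0.094     ]
[array([0.7319, 0.3198, 0.122 ]), array([0.7425, 0.1382, 0.122 ]), array([0.563 , 0.1263, 0.122 ]), array([0.5524, 0.3056, 0.122 ])] [0.64745  0.222475 0.122   ]
[0.47801906 0.21952019 0.094     ] [0.47957    0.21657769 0.09028106]
```

The lid centre is about (0.647, 0.222) with yaw near 0.07. That predicts the press point at (0.476, 0.211), and the direct measurement gives (0.479, 0.216) at z 0.090–0.094. The two agree, so I'll aim for (0.477, 0.214). First I raise the hand, close the fingers and travel across.

```bash
python3 -m handwheel '[{"tz":4,"gripper":0},{"tz":4,"gripper":0},{"tx":1.2,"ty":4.6,"wz":-0.02,"gripper":0},{"tx":1.2,"ty":4.6,"wz":-0.02,"gripper":0},{"tx":1.2,"ty":4.6,"wz":-0.02,"gripper":0},{"tx":1.2,"ty":4.6,"wz":-0.02,"gripper":0},{"tx":1.2,"ty":4.6,"wz":-0.02,"gripper":0},{"tx":1.2,"ty":4.6,"wz":-0.02,"gripper":0},{"tx":1.2,"ty":4.6,"wz":-0.02,"gripper":0},{"tx":1.2,"ty":4.6,"wz":-0.02,"gripper":0},{"tx":1.2,"ty":4.6,"wz":-0.02,"gripper":0},{"tx":1.2,"ty":4.6,"wz":-0.02,"gripper":0},{"tx":1.2,"ty":4.6,"wz":-0.02,"gripper":0},{"tx":1.2,"ty":4.6,"wz":-0.02,"gripper":0},{"tx":1.2,"ty":4.6,"wz":-0.02,"gripper":0},{"tx":1.2,"ty":4.6,"wz":-0.02,"gripper":0},{"tx":1.2,"ty":4.6,"wz":-0.02,"gripper":0},{"tx":1.2,"ty":4.6,"wz":-0.02,"gripper":0},{"gripper":0},{"gripper":0}]' 10
```

```text
invalid input at $[0]: expected keys wx, wy, wz, tx, ty, tz, gripper
```

All keys are required in every row.

```bash
python3 -m handwheel '[{"wx":0,"wy":0,"wz":0,"tx":0,"ty":0,"tz":4,"gripper":0},{"wx":0,"wy":0,"wz":0,"tx":0,"ty":0,"tz":4,"gripper":0},{"wx":0,"wy":0,"wz":-0.02,"tx":1.2,"ty":4.6,"tz":0,"gripper":0},{"wx":0,"wy":0,"wz":-0.02,"tx":1.2,"ty":4.6,"tz":0,"gripper":0},{"wx":0,"wy":0,"wz":-0.02,"tx":1.2,"ty":4.6,"tz":0,"gripper":0},{"wx":0,"wy":0,"wz":-0.02,"tx":1.2,"ty":4.6,"tz":0,"gripper":0},{"wx":0,"wy":0,"wz":-0.02,"tx":1.2,"ty":4.6,"tz":0,"gripper":0},{"wx":0,"wy":0,"wz":-0.02,"tx":1.2,"ty":4.6,"tz":0,"gripper":0},{"wx":0,"wy":0,"wz":-0.02,"tx":1.2,"ty":4.6,"tz":0,"gripper":0},{"wx":0,"wy":0,"wz":-0.02,"tx":1.2,"ty":4.6,"tz":0,"gripper":0},{"wx":0,"wy":0,"wz":-0.02,"tx":1.2,"ty":4.6,"tz":0,"gripper":0},{"wx":0,"wy":0,"wz":-0.02,"tx":1.2,"ty":4.6,"tz":0,"gripper":0},{"wx":0,"wy":0,"wz":-0.02,"tx":1.2,"ty":4.6,"tz":0,"gripper":0},{"wx":0,"wy":0,"wz":-0.02,"tx":1.2,"ty":4.6,"tz":0,"gripper":0},{"wx":0,"wy":0,"wz":-0.02,"tx":1.2,"ty":4.6,"tz":0,"gripper":0},{"wx":0,"wy":0,"wz":-0.02,"tx":1.2,"ty":4.6,"tz":0,"gripper":0},{"wx":0,"wy":0,"wz":-0.02,"tx":1.2,"ty":4.6,"tz":0,"gripper":0},{"wx":0,"wy":0,"wz":-0.02,"tx":1.2,"ty":4.6,"tz":0,"gripper":0},{"wx":0,"wy":0,"wz":0,"tx":0,"ty":0,"tz":0,"gripper":0},{"wx":0,"wy":0,"wz":0,"tx":0,"ty":0,"tz":0,"gripper":0}]' 10
```

```text
clock: 2.7
tcp_pos: [0.4528, 0.1675, 0.2522]
eef_rot: [3.141, 0.001, 0.111]
wrist_force: [0.3, -0.8, -0.7]
opening: 0.0006
gripper_force: 0.0
```

```bash
python3 -m handwheel '[{"wx":0,"wy":0,"wz":-0.02,"tx":1.2,"ty":2.3,"tz":0,"gripper":0},{"wx":0,"wy":0,"wz":-0.02,"tx":1.2,"ty":2.3,"tz":0,"gripper":0},{"wx":0,"wy":0,"wz":0,"tx":0,"ty":0,"tz":-3,"gripper":0},{"wx":0,"wy":0,"wz":0,"tx":0,"ty":0,"tz":-3,"gripper":0},{"wx":0,"wy":0,"wz":0,"tx":0,"ty":0,"tz":-3,"gripper":0},{"wx":0,"wy":0,"wz":0,"tx":0,"ty":0,"tz":-2,"gripper":0},{"wx":0,"wy":0,"wz":0,"tx":0,"ty":0,"tz":-1.5,"gripper":0},{"wx":0,"wy":0,"wz":0,"tx":0,"ty":0,"tz":0,"gripper":0},{"wx":0,"wy":0,"wz":0,"tx":0,"ty":0,"tz":0,"gripper":0}]'
python3 - <<'E'
from cell import arm,vision
import cv2,numpy as np
s=arm.read_state();print(s['tcp_pos'])
a=vision.camera('side')['img'][180:400,180:440];b=vision.camera('wrist')['img']
cv2.imwrite('pics/s1.png',np.hstack([cv2.resize(a,(425,360)),cv2.resize(b,(375,360))])[:,:,::-1])
E
```

```text
clock: 3.82
tcp_pos: [0.4774, 0.2141, 0.1282]
eef_rot: [-3.141, -0.001, 0.07]
wrist_force: [0.5, -1.1, -0.1]
opening: 0.0004
gripper_force: 0.0
[0.47742432 0.21407383 0.12818002]
```

View pics/s1.png

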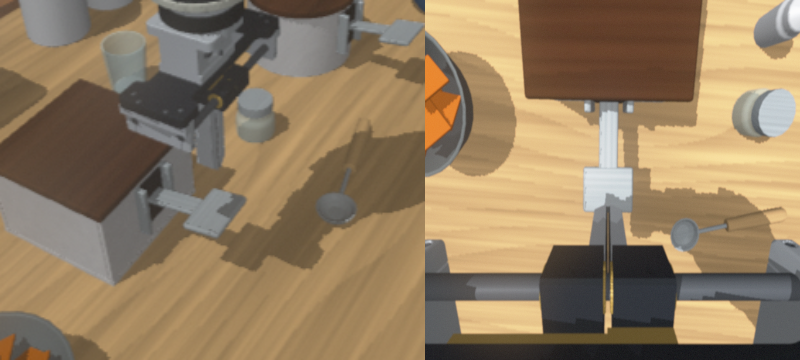

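The fingertips hang over the paddle, centred sideways. In the wrist half the paddle is at x 583–632, y 168–210, with the tips near (607, 205). I'll project the landing point into the wrist view to check fore and aft.

```bash
python3 - <<'E'
from cell import arm,vision
import numpy as np,cv2
from h import *
c=vision.camera('wrist');im=c['img'].astype(int)
X=c['R']@np.array([.4774,.2141,.094])+c['t'];p=c['K']@X;print('landing px',p[:2]/p[2])
# paddle in panel x583-632,y168-210 -> full image
x0,x1,y0,y1=[int(v) for v in((583-425)*640/375,(632-425)*640/375,168*480/360,210*480/360)]
m=((im.max(2)-im.min(2)<35)&(im.mean(2)>120)).astype(np.uint8);w=np.zeros_like(m);w[y0-6:y1+8,x0-8:x1+8]=m[y0-6:y1+8,x0-8:x1+8]
ys,xs=np.nonzero(w);print(xs.min(),xs.max(),ys.min(),ys.max());
for r in range(y0-6,y1+8,4): print(r,w[r].sum(),end='; ')
for v in(y0,y1): print(plane(c,(x0+x1)/2,v,.094))
E
```

```text
landing px [314.34430038 252.9230818 ]
270 355 218 287
218 32; 222 62; 226 84; 230 86; 234 86; 238 85; 242 85; 246 85; 250 85; 254 85; 258 85; 262 84; 266 85; 270 84; 274 84; 278 76; 282 70; 286 40; [0.49920786 0.21813837 0.094     ]
[0.45571418 0.21506893 0.094     ]
```

The landing pixel (314, 253) is on the paddle centre (312, 252). I'll approach and press slowly.

```bash
python3 -m handwheel '[{"wx":0,"wy":0,"wz":0,"tx":0,"ty":0,"tz":-1.5,"gripper":0},{"wx":0,"wy":0,"wz":0,"tx":0,"ty":0,"tz":-1,"gripper":0},{"wx":0,"wy":0,"wz":0,"tx":0,"ty":0,"tz":-0.4,"gripper":0},{"wx":0,"wy":0,"wz":0,"tx":0,"ty":0,"tz":-0.4,"gripper":0},{"wx":0,"wy":0,"wz":0,"tx":0,"ty":0,"tz":-0.4,"gripper":0},{"wx":0,"wy":0,"wz":0,"tx":0,"ty":0,"tz":-0.4,"gripper":0},{"wx":0,"wy":0,"wz":0,"tx":0,"ty":0,"tz":-0.4,"gripper":0},{"wx":0,"wy":0,"wz":0,"tx":0,"ty":0,"tz":-0.4,"gripper":0},{"wx":0,"wy":0,"wz":0,"tx":0,"ty":0,"tz":-0.4,"gripper":0},{"wx":0,"wy":0,"wz":0,"tx":0,"ty":0,"tz":-0.4,"gripper":0},{"wx":0,"wy":0,"wz":0,"tx":0,"ty":0,"tz":-0.4,"gripper":0},{"wx":0,"wy":0,"wz":0,"tx":0,"ty":0,"tz":-0.4,"gripper":0},{"wx":0,"wy":0,"wz":0,"tx":0,"ty":0,"tz":0,"gripper":0}]'
```

```text
clock: 5.6
tcp_pos: [0.477, 0.2142, 0.0623]
eef_rot: [-3.142, 0.0, 0.071]
wrist_force: [-0.5, -0.7, 2.4]
opening: 0.0004
gripper_force: 1.1
```

```bash
python3 -m handwheel '[{"wx":0,"wy":0,"wz":0,"tx":0,"ty":0,"tz":-0.3,"gripper":0},{"wx":0,"wy":0,"wz":0,"tx":0,"ty":0,"tz":-0.3,"gripper":0},{"wx":0,"wy":0,"wz":0,"tx":0,"ty":0,"tz":-0.2,"gripper":0},{"wx":0,"wy":0,"wz":0,"tx":0,"ty":0,"tz":0,"gripper":0},{"wx":0,"wy":0,"wz":0,"tx":0,"ty":0,"tz":0,"gripper":0}]'
```

```text
clock: 6.22
tcp_pos: [0.4768, 0.2142, 0.0546]
eef_rot: [-3.142, 0.0, 0.071]
wrist_force: [-3.5, -0.3, 5.7]
opening: 0.0
gripper_force: 2.8
```

```bash
python3 -m handwheel '[{"wx":0,"wy":0,"wz":0,"tx":0,"ty":0,"tz":-0.1,"gripper":0},{"wx":0,"wy":0,"wz":0,"tx":0,"ty":0,"tz":-0.1,"gripper":0},{"wx":0,"wy":0,"wz":0,"tx":0,"ty":0,"tz":0,"gripper":0},{"wx":0,"wy":0,"wz":0,"tx":0,"ty":0,"tz":0,"gripper":0}]'
```

```text
clock: 6.72
tcp_pos: [0.4767, 0.2142, 0.0526]
eef_rot: [3.142, 0.0, 0.071]
wrist_force: [-3.0, -1.2, 6.0]
opening: 0.0003
gripper_force: 2.8
```

No clear stop yet, so I'll press on until the force rises.

```bash
python3 -m handwheel '[{"wx":0,"wy":0,"wz":0,"tx":0,"ty":0,"tz":-0.1,"gripper":0},{"wx":0,"wy":0,"wz":0,"tx":0,"ty":0,"tz":-0.1,"gripper":0},{"wx":0,"wy":0,"wz":0,"tx":0,"ty":0,"tz":0,"gripper":0},{"wx":0,"wy":0,"wz":0,"tx":0,"ty":0,"tz":0,"gripper":0}]'
python3 - <<'E'
from cell import vision
import cv2,numpy as np
a=vision.camera('side')['img'][130:400,150:440];b=vision.camera('wrist')['img']
cv2.imwrite('pics/s2.png',np.hstack([cv2.resize(a,(425,395)),cv2.resize(b,(375,395))])[:,:,::-1])
E
```

```text
clock: 7.22
tcp_pos: [0.4767, 0.2142, 0.0506]
eef_rot: [3.142, 0.0, 0.071]
wrist_force: [-3.4, -0.0, 5.2]
opening: 0.0004
gripper_force: 2.7
```

View pics/s2.png

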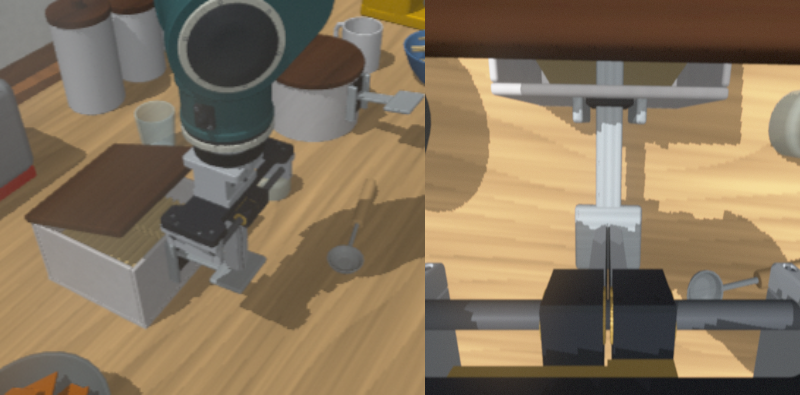

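The lid is raised, with its front-left corner at crop (125, 235), but it looks less than fully open. I'll work out the lid angle from that corner.

```bash
python3 - <<'E'
from cell import arm,vision
import numpy as np
from h import *
c=vision.camera('side');print('seen',150+125/1.466,130+235/1.463, 150+28/1.466,130+218/1.463)
y=.07;ux=np.array([np.cos(y),np.sin(y),0]);uy=np.array([-np.sin(y),np.cos(y),0]);o=np.array([.647,.2225,0])
for th in(0,.2,.4,.6,.8,1.0,1.15):
    P=o+ux*(.088-.176*np.cos(th))+uy*.088+np.array([0,0,.116+.176*np.sin(th)])
    p=c['K']@(c['R']@P+c['t']);print(th,(p[:2]/p[2]).round(1))
w=vision.camera('wrist')
for z in(.05,.054,.06,.07):
    p=w['K']@(w['R']@np.array([.4767,.2142,z])+w['t']);print(z,(p[:2]/p[2]).round())
s=arm.read_state();print(s['wrist_force'],s['moment'],s['tcp_pos'])
E
```

```text
seen 235.26603001364256 290.62884483937114 169.09959072305594 279.0088858509911
0 [242.8 313.5]
0.2 [238.2 298.4]
0.4 [230.2 281.7]
0.6 [218.9 264.2]
0.8 [204.9 246.9]
1.0 [188.9 230.9]
1.15 [176.3 220.4]
0.05 [315. 268.]
0.054 [315. 270.]
0.06 [315. 273.]
0.07 [315. 279.]
[-4.29466877 -0.92000261  6.03813239] [-0.07531076  0.93000485  0.07145954] [0.47669054 0.21423576 0.05058657]
```

```bash
python3 - <<'E'
from cell import vision
import cv2,numpy as np
from h import *
s=vision.camera('side');w=vision.camera('wrist');print(w['K'][0,0])
for P in([.4767,.2142,.0506],[.4767,.2142,.094],[.4767,.2142,.07]):
    p=s['K']@(s['R']@np.array(P)+s['t']);print(P,(p[:2]/p[2]).round(1),'crop',((p[:2]/p[2]-[240,270])*5).round())
print('wrist cam pos',-w['R'].T@w['t'])
cv2.imwrite('pics/s3.png',cv2.resize(s['img'][270:340,240:340],(500,350),interpolation=2)[:,:,::-1])
cv2.imwrite('pics/w3.png',cv2.resize(w['img'][0:400,140:500],(540,600))[:,:,::-1])
E
```

```text
345.72762656865194
[0.4767, 0.2142, 0.0506] [311.6 323. ] crop [358. 265.]
[0.4767, 0.2142, 0.094] [310.6 306.9] crop [353. 184.]
[0.4767, 0.2142, 0.07] [311.2 315.9] crop [356. 230.]
wrist cam pos [0.55234343 0.2214184  0.26282645]
```

View pics/s3.png

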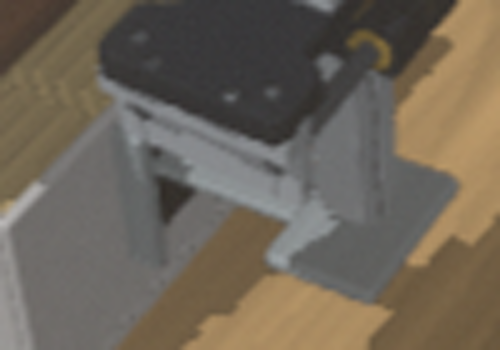

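View pics/w3.png

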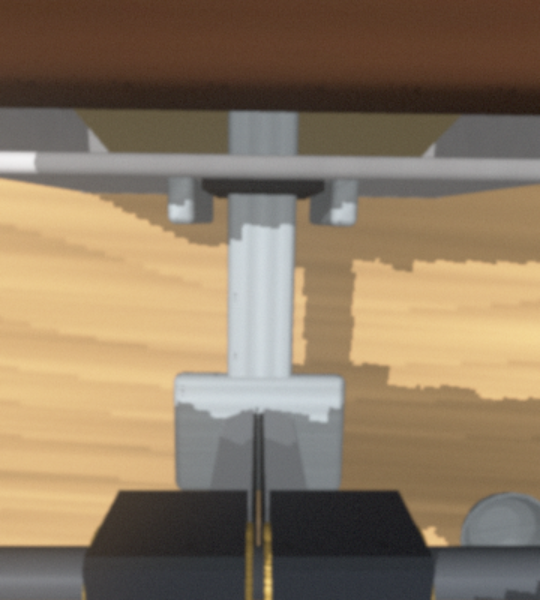

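The tips sit squarely on the paddle (side crop (360, 225), wrist crop (258, 410)). The paddle itself has only dropped about 10–18 mm, and the lid is at about 0.3 rad. So contact was made late, and the real tips are roughly 20 mm higher than the TCP reading. There is travel left, so I'll keep pressing in small steps and watch force and lid.

```bash
cat > look.py <<'E'
from cell import arm,vision
import numpy as np,cv2,sys
from h import *
c=vision.camera('side');im=c['img'].astype(int)
if len(sys.argv)>1: cv2.imwrite(sys.argv[1],cv2.resize(c['img'][80:400,100:440],(680,600))[:,:,::-1])
y=.07;ux=np.array([np.cos(y),np.sin(y),0]);uy=np.array([-np.sin(y),np.cos(y),0]);o=np.array([.647,.2225,0])
def px(P): p=c['K']@(c['R']@P+c['t']);return p[:2]/p[2]
dark=lambda p:(p.sum(-1)<260)&(p[...,0]>p[...,2]+8)
r=[]
for th in np.arange(0,1.3,.05): # fraction of dark wood along the left part of a lid chord at angle th
    pts=[px(o+ux*(.088-a*np.cos(th))+uy*b+np.array([0,0,.122+a*np.sin(th)])) for a in(.172,.165,.155) for b in(.08,.06,.04,.02)]
    r.append((round(float(th),2),int(sum(dark(im[int(v),int(u)]) for u,v in pts))))
print(r);print(arm.read_state()['wrist_force'].round(1))
E
python3 look.py
python3 -m handwheel '[{"wx":0,"wy":0,"wz":0,"tx":0,"ty":0,"tz":-0.3,"gripper":0},{"wx":0,"wy":0,"wz":0,"tx":0,"ty":0,"tz":-0.3,"gripper":0},{"wx":0,"wy":0,"wz":0,"tx":0,"ty":0,"tz":-0.3,"gripper":0},{"wx":0,"wy":0,"wz":0,"tx":0,"ty":0,"tz":0,"gripper":0}]'
python3 look.py pics/s4.png
```

```text
[(0.0, 0), (0.05, 0), (0.1, 0), (0.15, 0), (0.2, 4), (0.25, 12), (0.3, 12), (0.35, 12), (0.4, 12), (0.45, 12), (0.5, 12), (0.55, 12), (0.6, 12), (0.65, 12), (0.7, 12), (0.75, 10), (0.8, 0), (0.85, 0), (0.9, 0), (0.95, 3), (1.0, 0), (1.05, 0), (1.1, 0), (1.15, 0), (1.2, 0), (1.25, 0)]
[-3.1  0.2  6.6]
clock: 8.07
tcp_pos: [0.4767, 0.2142, 0.0414]
eef_rot: [3.142, 0.001, 0.071]
wrist_force: [-3.6, -0.5, 5.2]
opening: 0.0007
gripper_force: 2.6
[(0.0, 1), (0.05, 0), (0.1, 0), (0.15, 0), (0.2, 0), (0.25, 0), (0.3, 0), (0.35, 0), (0.4, 0), (0.45, 0), (0.5, 8), (0.55, 12), (0.6, 12), (0.65, 12), (0.7, 12), (0.75, 11), (0.8, 0), (0.85, 0), (0.9, 0), (0.95, 3), (1.0, 0), (1.05, 0), (1.1, 0), (1.15, 0), (1.2, 0), (1.25, 0)]
[-5.1  0.1  5.8]
```

View pics/s4.png

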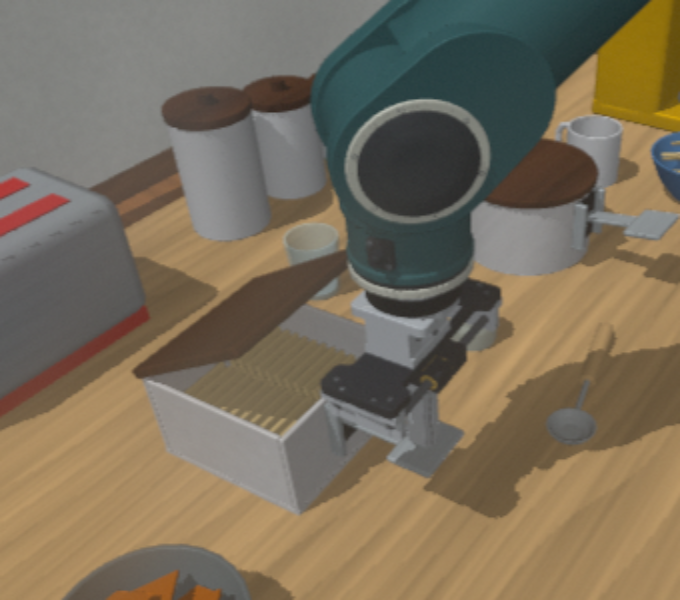

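The lid has gone from about 0.25 to 0.52 rad in 9 mm of travel (corner at (237, 357)). It is clear of the arm and still swinging away. About 20 mm remains.

```bash
python3 -m handwheel '[{"wx":0,"wy":0,"wz":0,"tx":0,"ty":0,"tz":-0.3,"gripper":0},{"wx":0,"wy":0,"wz":0,"tx":0,"ty":0,"tz":-0.3,"gripper":0},{"wx":0,"wy":0,"wz":0,"tx":0,"ty":0,"tz":-0.3,"gripper":0},{"wx":0,"wy":0,"wz":0,"tx":0,"ty":0,"tz":-0.3,"gripper":0},{"wx":0,"wy":0,"wz":0,"tx":0,"ty":0,"tz":-0.3,"gripper":0},{"wx":0,"wy":0,"wz":0,"tx":0,"ty":0,"tz":0,"gripper":0}]'
python3 -m handwheel '[{"wx":0,"wy":0,"wz":0,"tx":0,"ty":0,"tz":-0.2,"gripper":0},{"wx":0,"wy":0,"wz":0,"tx":0,"ty":0,"tz":-0.2,"gripper":0},{"wx":0,"wy":0,"wz":0,"tx":0,"ty":0,"tz":0,"gripper":0}]'
```

```text
clock: 8.88
tcp_pos: [0.4771, 0.2141, 0.0262]
eef_rot: [-3.141, -0.0, 0.071]
wrist_force: [-0.2, 0.3, 1.6]
opening: 0.0004
gripper_force: 1.1
clock: 9.25
tcp_pos: [0.4775, 0.2142, 0.0227]
eef_rot: [-3.142, -0.001, 0.071]
wrist_force: [0.4, -1.7, 9.4]
opening: 0.0003
gripper_force: 4.6
```

```bash
python3 -m handwheel '[{"wx":0,"wy":0,"wz":0,"tx":0,"ty":0,"tz":-0.1,"gripper":0},{"wx":0,"wy":0,"wz":0,"tx":0,"ty":0,"tz":0,"gripper":0}]'
python3 look.py pics/s5.png
```

```text
clock: 9.5
tcp_pos: [0.4776, 0.2142, 0.0222]
eef_rot: [3.141, -0.001, 0.071]
wrist_force: [-3.4, -4.2, 20.3]
opening: 0.0006
gripper_force: 10.6
[(0.0, 0), (0.05, 0), (0.1, 0), (0.15, 0), (0.2, 0), (0.25, 0), (0.3, 0), (0.35, 0), (0.4, 0), (0.45, 0), (0.5, 0), (0.55, 0), (0.6, 0), (0.65, 0), (0.7, 0), (0.75, 10), (0.8, 12), (0.85, 12), (0.9, 12), (0.95, 12), (1.0, 12), (1.05, 12), (1.1, 12), (1.15, 8), (1.2, 1), (1.25, 0)]
[-3.4 -2.4 20.5]
```

View pics/s5.png

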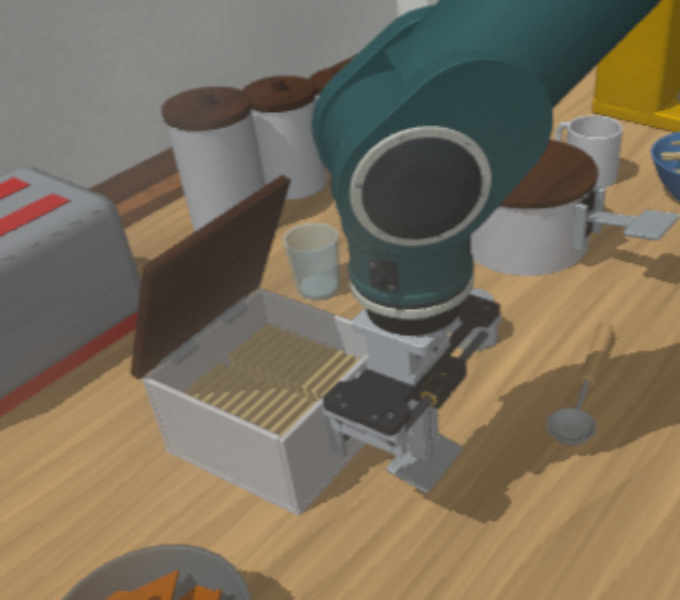

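The lid is fully open. Its front corner at crop (150, 265), full frame (175, 221), matches the 1.15 rad prediction (176, 220), and the hard-stop force is 20 N. I'll hold for 4.5 s.

```bash
python3 -m handwheel '[{"wx":0,"wy":0,"wz":0,"tx":0,"ty":0,"tz":0,"gripper":0},{"wx":0,"wy":0,"wz":0,"tx":0,"ty":0,"tz":0,"gripper":0},{"wx":0,"wy":0,"wz":0,"tx":0,"ty":0,"tz":0,"gripper":0},{"wx":0,"wy":0,"wz":0,"tx":0,"ty":0,"tz":0,"gripper":0},{"wx":0,"wy":0,"wz":0,"tx":0,"ty":0,"tz":0,"gripper":0},{"wx":0,"wy":0,"wz":0,"tx":0,"ty":0,"tz":0,"gripper":0},{"wx":0,"wy":0,"wz":0,"tx":0,"ty":0,"tz":0,"gripper":0},{"wx":0,"wy":0,"wz":0,"tx":0,"ty":0,"tz":0,"gripper":0},{"wx":0,"wy":0,"wz":0,"tx":0,"ty":0,"tz":0,"gripper":0},{"wx":0,"wy":0,"wz":0,"tx":0,"ty":0,"tz":0,"gripper":0},{"wx":0,"wy":0,"wz":0,"tx":0,"ty":0,"tz":0,"gripper":0},{"wx":0,"wy":0,"wz":0,"tx":0,"ty":0,"tz":0,"gripper":0},{"wx":0,"wy":0,"wz":0,"tx":0,"ty":0,"tz":0,"gripper":0},{"wx":0,"wy":0,"wz":0,"tx":0,"ty":0,"tz":0,"gripper":0},{"wx":0,"wy":0,"wz":0,"tx":0,"ty":0,"tz":0,"gripper":0},{"wx":0,"wy":0,"wz":0,"tx":0,"ty":0,"tz":0,"gripper":0},{"wx":0,"wy":0,"wz":0,"tx":0,"ty":0,"tz":0,"gripper":0},{"wx":0,"wy":0,"wz":0,"tx":0,"ty":0,"tz":0,"gripper":0}]'
python3 -m handwheel '[{"wx":0,"wy":0,"wz":0,"tx":0,"ty":0,"tz":0,"gripper":0},{"wx":0,"wy":0,"wz":0,"tx":0,"ty":0,"tz":0,"gripper":0},{"wx":0,"wy":0,"wz":0,"tx":0,"ty":0,"tz":0,"gripper":0},{"wx":0,"wy":0,"wz":0,"tx":0,"ty":0,"tz":0,"gripper":0},{"wx":0,"wy":0,"wz":0,"tx":0,"ty":0,"tz":0,"gripper":0},{"wx":0,"wy":0,"wz":0,"tx":0,"ty":0,"tz":0,"gripper":0},{"wx":0,"wy":0,"wz":0,"tx":0,"ty":0,"tz":0,"gripper":0},{"wx":0,"wy":0,"wz":0,"tx":0,"ty":0,"tz":0,"gripper":0},{"wx":0,"wy":0,"wz":0,"tx":0,"ty":0,"tz":0,"gripper":0},{"wx":0,"wy":0,"wz":0,"tx":0,"ty":0,"tz":0,"gripper":0},{"wx":0,"wy":0,"wz":0,"tx":0,"ty":0,"tz":0,"gripper":0},{"wx":0,"wy":0,"wz":0,"tx":0,"ty":0,"tz":0,"gripper":0},{"wx":0,"wy":0,"wz":0,"tx":0,"ty":0,"tz":0,"gripper":0},{"wx":0,"wy":0,"wz":0,"tx":0,"ty":0,"tz":0,"gripper":0},{"wx":0,"wy":0,"wz":0,"tx":0,"ty":0,"tz":0,"gripper":0},{"wx":0,"wy":0,"wz":0,"tx":0,"ty":0,"tz":0,"gripper":0}]'
python3 look.py
```

```text
clock: 11.8
tcp_pos: [0.4776, 0.2142, 0.0223]
eef_rot: [3.141, -0.001, 0.071]
wrist_force: [-4.1, -3.1, 20.6]
opening: 0.0007
gripper_force: 10.5
clock: 13.8
tcp_pos: [0.4776, 0.2142, 0.0222]
eef_rot: [3.141, -0.001, 0.071]
wrist_force: [-2.8, -3.4, 20.3]
opening: 0.0003
gripper_force: 10.5
[(0.0, 0), (0.05, 0), (0.1, 0), (0.15, 0), (0.2, 0), (0.25, 0), (0.3, 0), (0.35, 0), (0.4, 0), (0.45, 0), (0.5, 0), (0.55, 0), (0.6, 0), (0.65, 0), (0.7, 0), (0.75, 10), (0.8, 12), (0.85, 12), (0.9, 12), (0.95, 12), (1.0, 12), (1.05, 12), (1.1, 12), (1.15, 8), (1.2, 1), (1.25, 0)]
[-3.5 -2.1 20.2]
```

Held for 4.3 s. Now a slow rise at about 10 mm/s.

```bash
python3 -m handwheel '[{"wx":0,"wy":0,"wz":0,"tx":0,"ty":0,"tz":0.12,"gripper":0},{"wx":0,"wy":0,"wz":0,"tx":0,"ty":0,"tz":0.12,"gripper":0},{"wx":0,"wy":0,"wz":0,"tx":0,"ty":0,"tz":0.12,"gripper":0},{"wx":0,"wy":0,"wz":0,"tx":0,"ty":0,"tz":0.12,"gripper":0},{"wx":0,"wy":0,"wz":0,"tx":0,"ty":0,"tz":0.12,"gripper":0},{"wx":0,"wy":0,"wz":0,"tx":0,"ty":0,"tz":0.12,"gripper":0},{"wx":0,"wy":0,"wz":0,"tx":0,"ty":0,"tz":0.12,"gripper":0},{"wx":0,"wy":0,"wz":0,"tx":0,"ty":0,"tz":0.12,"gripper":0},{"wx":0,"wy":0,"wz":0,"tx":0,"ty":0,"tz":0.12,"gripper":0},{"wx":0,"wy":0,"wz":0,"tx":0,"ty":0,"tz":0.12,"gripper":0},{"wx":0,"wy":0,"wz":0,"tx":0,"ty":0,"tz":0.12,"gripper":0},{"wx":0,"wy":0,"wz":0,"tx":0,"ty":0,"tz":0.12,"gripper":0},{"wx":0,"wy":0,"wz":0,"tx":0,"ty":0,"tz":0.12,"gripper":0},{"wx":0,"wy":0,"wz":0,"tx":0,"ty":0,"tz":0.12,"gripper":0},{"wx":0,"wy":0,"wz":0,"tx":0,"ty":0,"tz":0.12,"gripper":0},{"wx":0,"wy":0,"wz":0,"tx":0,"ty":0,"tz":0.12,"gripper":0},{"wx":0,"wy":0,"wz":0,"tx":0,"ty":0,"tz":0.12,"gripper":0},{"wx":0,"wy":0,"wz":0,"tx":0,"ty":0,"tz":0.12,"gripper":0},{"wx":0,"wy":0,"wz":0,"tx":0,"ty":0,"tz":0.12,"gripper":0},{"wx":0,"wy":0,"wz":0,"tx":0,"ty":0,"tz":0.12,"gripper":0}]'; python3 look.py
```

```text
clock: 16.35
tcp_pos: [0.4772, 0.2141, 0.0456]
eef_rot: [-3.141, -0.0, 0.071]
wrist_force: [-1.9, 0.1, 4.9]
opening: 0.0003
gripper_force: 2.5
[(0.0, 1), (0.05, 1), (0.1, 1), (0.15, 0), (0.2, 0), (0.25, 0), (0.3, 0), (0.35, 4), (0.4, 12), (0.45, 12), (0.5, 12), (0.55, 12), (0.6, 12), (0.65, 12), (0.7, 12), (0.75, 10), (0.8, 0), (0.85, 0), (0.9, 0), (0.95, 3), (1.0, 0), (1.05, 0), (1.1, 0), (1.15, 0), (1.2, 0), (1.25, 0)]
[-3.  -1.2  5.3]
```

```bash
python3 -m handwheel '[{"wx":0,"wy":0,"wz":0,"tx":0,"ty":0,"tz":0.12,"gripper":0},{"wx":0,"wy":0,"wz":0,"tx":0,"ty":0,"tz":0.12,"gripper":0},{"wx":0,"wy":0,"wz":0,"tx":0,"ty":0,"tz":0.12,"gripper":0},{"wx":0,"wy":0,"wz":0,"tx":0,"ty":0,"tz":0.12,"gripper":0},{"wx":0,"wy":0,"wz":0,"tx":0,"ty":0,"tz":0.12,"gripper":0},{"wx":0,"wy":0,"wz":0,"tx":0,"ty":0,"tz":0.12,"gripper":0},{"wx":0,"wy":0,"wz":0,"tx":0,"ty":0,"tz":0.12,"gripper":0},{"wx":0,"wy":0,"wz":0,"tx":0,"ty":0,"tz":0.12,"gripper":0},{"wx":0,"wy":0,"wz":0,"tx":0,"ty":0,"tz":0.12,"gripper":0},{"wx":0,"wy":0,"wz":0,"tx":0,"ty":0,"tz":0.12,"gripper":0},{"wx":0,"wy":0,"wz":0,"tx":0,"ty":0,"tz":0.12,"gripper":0},{"wx":0,"wy":0,"wz":0,"tx":0,"ty":0,"tz":0.12,"gripper":0},{"wx":0,"wy":0,"wz":0,"tx":0,"ty":0,"tz":0.12,"gripper":0},{"wx":0,"wy":0,"wz":0,"tx":0,"ty":0,"tz":0.12,"gripper":0},{"wx":0,"wy":0,"wz":0,"tx":0,"ty":0,"tz":0.12,"gripper":0},{"wx":0,"wy":0,"wz":0,"tx":0,"ty":0,"tz":0.12,"gripper":0},{"wx":0,"wy":0,"wz":0,"tx":0,"ty":0,"tz":0.12,"gripper":0},{"wx":0,"wy":0,"wz":0,"tx":0,"ty":0,"tz":0.12,"gripper":0},{"wx":0,"wy":0,"wz":0,"tx":0,"ty":0,"tz":0.12,"gripper":0},{"wx":0,"wy":0,"wz":0,"tx":0,"ty":0,"tz":0.12,"gripper":0}]'; python3 look.py pics/s6.png
```

```text
clock: 18.9
tcp_pos: [0.477, 0.2141, 0.0695]
eef_rot: [-3.142, 0.0, 0.071]
wrist_force: [-0.0, -0.9, 0.2]
opening: 0.0003
gripper_force: 0.0
[(0.0, 11), (0.05, 11), (0.1, 10), (0.15, 11), (0.2, 11), (0.25, 12), (0.3, 12), (0.35, 12), (0.4, 12), (0.45, 12), (0.5, 12), (0.55, 12), (0.6, 12), (0.65, 12), (0.7, 11), (0.75, 10), (0.8, 0), (0.85, 0), (0.9, 0), (0.95, 3), (1.0, 0), (1.05, 1), (1.1, 0), (1.15, 0), (1.2, 0), (1.25, 0)]
[ 0.5 -0.8 -0.1]
```

View pics/s6.png

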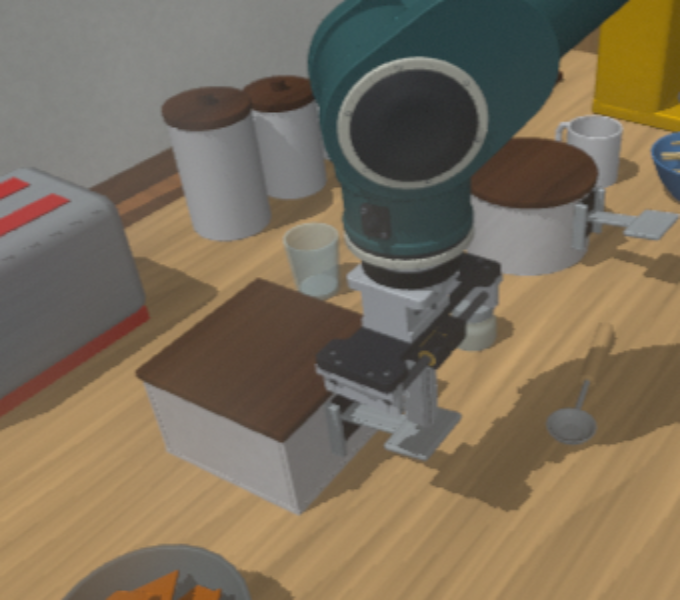

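The lid is shut flat, with its front corner back at (283, 437), and the force is zero. I'll take the hand up and away.

```bash
python3 -m handwheel '[{"wx":0,"wy":0,"wz":0,"tx":0,"ty":0,"tz":0.5,"gripper":0},{"wx":0,"wy":0,"wz":0,"tx":0,"ty":0,"tz":2,"gripper":0},{"wx":0,"wy":0,"wz":0,"tx":0,"ty":0,"tz":4,"gripper":0},{"wx":0,"wy":0,"wz":0,"tx":0,"ty":0,"tz":4,"gripper":0},{"wx":0,"wy":0,"wz":0,"tx":0,"ty":0,"tz":4,"gripper":0},{"wx":0,"wy":0,"wz":0,"tx":0,"ty":0,"tz":4,"gripper":0},{"wx":0,"wy":0,"wz":0,"tx":0,"ty":-3,"tz":0,"gripper":0},{"wx":0,"wy":0,"wz":0,"tx":0,"ty":-3,"tz":0,"gripper":0},{"wx":0,"wy":0,"wz":0,"tx":0,"ty":-3,"tz":0,"gripper":0},{"wx":0,"wy":0,"wz":0,"tx":0,"ty":-3,"tz":0,"gripper":0},{"wx":0,"wy":0,"wz":0,"tx":0,"ty":0,"tz":0,"gripper":0},{"wx":0,"wy":0,"wz":0,"tx":0,"ty":0,"tz":0,"gripper":0},{"wx":0,"wy":0,"wz":0,"tx":0,"ty":0,"tz":0,"gripper":0},{"wx":0,"wy":0,"wz":0,"tx":0,"ty":0,"tz":0,"gripper":0}]'; python3 - <<'E'
from cell import vision
import cv2
cv2.imwrite('pics/end.png',vision.camera('side')['img'][:,:,::-1])
E
```

```text
clock: 20.7
tcp_pos: [0.4769, 0.0948, 0.2544]
eef_rot: [-3.141, 0.0, 0.072]
wrist_force: [-0.0, -0.2, 0.7]
opening: 0.0006
gripper_force: 0.0
```

View pics/end.png

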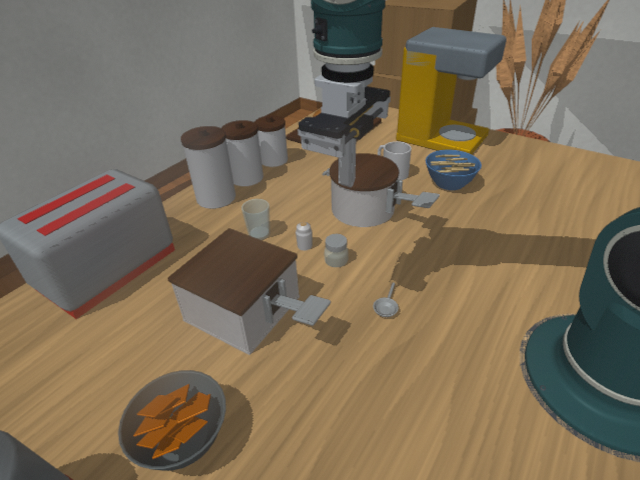

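The square lid is shut, its paddle is back at rest at (313, 310), nothing else has moved, and the hand is clear.

```bash
python3 -c "from cell import finish_job; print(finish_job())"
```

```text
the job is handed in; nothing more can be done
None
```

The square keeper's lever was pressed to its stop with the lid fully open, held for over 4 s and eased back at about 10 mm/s until the lid was shut; the hand was then withdrawn and the job handed in at about 21 s, with nothing else visibly moved.

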